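Hold the rib over its welding jig

ROBOT

A 7-joint arm with a two-finger parallel gripper is mounted at the origin on a cart in front of the work surface, level with it; the furniture and walls round the work are solid. World frame = base frame: x ahead of the robot, y to its left, z up, the work surface at z = 0. Lengths are in m, angles in rad, forces in N, time in s.
With the tool pointing down it reaches from about 0.425 to 0.925 m from the base axis. Payload 6.8 kg.
Tool frame: the origin (TCP) lies on the centre line of the jaws, within the pads' length; the fingertips stand 19 mm ahead of it and the grasp point (between the pads) is the TCP; z points along the fingers, y is the line along which they close (so a half turn about z gives the same grasp; the last joint's range is limited). The gripper opens to 85 mm and grips with 20 to 120 N. Pads are 22 mm wide; open, the fingers measure 114 mm over their backs; the gripper's body (76 mm by 85 mm) begins 54 mm behind the grasp point. The pads swing forward as they close: fully open they stand 13 mm farther back than shut.
Start: joints at [-1.282, 0.477, 0.022, 1.555, -0.011, 1.109, -0.083], TCP at [0.261, 0.623, 0.25] pointing down, gripper open.
Joint ranges: [-2.96, 2.96], [-0.34, 2.1], [-1.41, 1.46], [0.24, 2.44], [-1.37, 4.51], [0.17, 1.92], [-2.96, 2.96]. Speed limits (rad/s): [2.39, 2.39, 3.14, 3.14, 3.14, 3.14, 3.14].

INTERFACE

Orientations are given as a rotation vector (axis times angle).
In Python, from bench import r gives the robot as it stands. The module is installed in compiled form; this text tells all that it offers.
- The arm moves only by the tool arm_command, never from a script. Its argument "rows" is a list of rows, each an object of numbers: "fingers": the opening, from -1 (shut) to 1 (fully open); "x", "y", "z": the shift along the tool's x, y, z in m; "ax", "ay", "az": the turn, a rotation vector about the tool's x, y, z in degrees. In form: [{"fingers": .., "x": .., "y": .., "z": .., "ax": .., "ay": .., "az": ..}, ...]. A call has 1 to 10 rows; each row shifts and turns the commanded pose from where the row before left it, along the tool's axes as they then stand; what a row does not reach is not made up. A row lasts 1/12 s, in which the tool goes at most 41.7 mm and 7.16 degrees, less where a joint would pass 70% of its speed; a pose out of reach is approached as far as the arm can. A call is refused whole if a number of a shift passes 0.0417 or a number of a turn 7.16, either way. A call with a gripper value outside its range is refused whole. The fingers move at their own pace and stop on an object; "grip_force" is the grip in N (left out, the last holds). Time passes only in rows, so rows that do not move let the fingers close. It gives the time, the measured TCP pose, the force, the opening and the grip force at its end, in the units of the state.
- r.get_obs(): the state, without advancing time (a new reading comes with each control period).
- r.grab_frame(name): name is "scene" or "top"; returns a dict with "frame" (480x640x3 uint8, red, green, blue), "depth" (480x640 float32, m along the optical axis (not along the pixel's ray), 0 where there is no reading), "K" (3x3 intrinsics, pixels), "world_from_camera" (4x4, takes a point from camera to world coordinates). Camera axes: x right, y down, z forward; pixel columns grow to the right and rows downward; lengths in m; the calibration is good to about 2 mm. A picture is of the moment at which its call begins.
- r.hand_in(): hands the job in; it is judged then, once.
The state is a dict: "clock": time; "joints": joint angles; "qvel": joint speeds; "tau": joint torques, N m; "tcp_pos": TCP position; "orientation": TCP orientation; "contact_force": force on the tool from outside, world axes, zero at the start; "moment": the same for the moment, N m; "grip_width": finger opening in m; "gripper_force": force on a finger pad.
Only numpy, scipy, OpenCV 4.12 (cv2) and the standard library are available. Lean on these libraries where they do the work, as an engineer would, in place of code of your own. Each camera call takes 0.05 s, during which the arm holds its last target. There are 200 camera calls.

TASK

Take the rib with the blue face out of the wooden rack, lift it higher than the tin and carry it over the things on the bench to the steel jig with the red stop bar, turning it round on the way so that its blue face looks at the red bar. Finish holding it upright and still in the gripper about one centimetre above the jig's slot, lined up so that it would drop straight in, for the welder to check: do not let go of it or ever let it touch the jig. Leave the yellow-faced rib, the tin and the wire spool where they are.

Things in the scene. Friction and masses are not known exactly. Their poses are not given: they have to be found in the camera images.
- rib_blue: Flat aluminium rib plate, 10 mm thick (its x), 90 mm wide (y), 100 mm tall (z), 0.18 to 0.35 kg, one big face painted blue, the other bare, two dark holes near the top corners. Origin: centre of its underside; z points up, -x points out of the blue face. It starts upright in one slot of the rack (either one), blue face towards the robot; its upper 70 mm stand out of the rack. A firm grip across its thickness holds it without slip.
- rib_blue_foot (a point): Centre of the underside of the blue-faced rib (same point as its origin).
- rib_yellow: A second rib of the same size and axes with a yellow face, in the other slot of the rack. It stays there.
- rack: Fixed plywood rack, 132 mm (x) by 124 mm (y), two parallel slots along its y at x = -35 and +35 mm, 13 mm wide, 94 mm long, floor 8 mm and top 38 mm above the bench. Origin: centre of its underside, on the bench.
- jig: Fixed steel welding jig, base 100 mm (x, from -45 to +55) by 140 mm (y) by 12 mm, with a slot along its y at x = 0, 16 mm wide, 98 mm long, its walls 12 mm thick and 40 mm tall from the bench, and a red stop bar 12 mm thick, 122 mm long, its top 60 mm above the bench, at x = +42 mm (the side away from the robot). Origin: centre under the slot, on the bench; z up.
- jig_slot (a point): Centre of the mouth of the jig's slot, 40 mm above the bench; axes as the jig's (x towards the red bar, y along the slot, z up).
- jig_stop (a point): Centre of the face of the red stop bar that looks at the slot, 36 mm from the slot's centre line, 40 mm above the bench.
- tin_mid: Upright metal tin with an orange band, 79 mm across, 100 mm tall, standing loose between rack and jig. Origin: centre of its underside.
- spool_mid: Spool of copper welding wire, 100 mm across, 41 mm tall, lying loose between rack and jig. Origin: centre of its underside.

How it is judged:
By the outcome, as a careful person would: the job done as asked, in the order asked, and still so for the second after the job is handed in, while the arm keeps its last pose, push and grip.
It also fails if it takes over 42 s, if anything falls off the work surface, if the arm or the gripper's body presses on something with over 40 N, if the wrist force passes 120 N, or if a joint passes its speed limit or range.

## Working session

There is one attempt and no reset: what is moved stays moved. The work goes in short steps, Python scripts to look and compute and a tool call to move; the robot and the scene stay as the last step left them, time stands still between calls to the robot, and variables do not carry over. Pictures are saved under pics/ and viewed, at most 10 in all, crops included, and the job is handed in when it is done.

Besides the shell and the picture viewer there is one more tool, called after "Request:" by a JSON object that holds its "method" and its "body", one argument or row to a line. arm_command: Moves the arm, as the interface text tells. Its arguments: {"type":"object","properties":{"rows":{"type":"array"},"grip_force":{"type":"number"}},"required":["rows"]}

```bash
mkdir -p pics
cat > h.py <<'E'
from bench import r
import cv2, numpy as np
from scipy.spatial.transform import Rotation as R
def grab(n, save=None):
    f=r.grab_frame(n)
    if save: cv2.imwrite('pics/'+save,f['frame'][:,:,::-1])
    d=f['depth'];K=f['K'];T=f['world_from_camera']
    v,u=np.mgrid[:480,:640]
    P=np.stack([(u-K[0,2])/K[0,0]*d,(v-K[1,2])/K[1,1]*d,d],-1)@T[:3,:3].T+T[:3,3]
    P[d==0]=np.nan
    return f,P
E
python3 - <<'E'
from h import *
o=r.get_obs();print({k:np.round(v,3) for k,v in o.items()})
for n in('scene','top'):
    f,P=grab(n,n+'1.png');np.savez(n+'1.npz',P=P,f=f['frame']);print(f['world_from_camera'].round(3))
E
```

```text
{'clock': np.float64(0.0), 'joints': array([-1.282,  0.478,  0.022,  1.556, -0.012,  1.109, -0.083]), 'qvel': array([-0.001, -0.002, -0.002,  0.   , -0.   ,  0.001, -0.002]), 'tau': array([-1.0000e-03, -5.9646e+01,  1.6080e+00, -2.8120e+01,  1.2000e-02,
        9.0000e-03, -0.0000e+00]), 'tcp_pos': array([0.261, 0.622, 0.249]), 'orientation': array([-6.19e-01, -3.08e+00,  3.00e-03]), 'contact_force': array([-0.601,  0.433, -0.409]), 'moment': array([-0.036, -0.01 ,  0.021]), 'gripper_force': np.float64(0.0), 'grip_width': np.float64(0.085)}
[[-0.581 -0.348  0.736 -0.066]
 [-0.814  0.237 -0.53   0.622]
 [ 0.01  -0.907 -0.421  0.393]
 [ 0.     0.     0.     1.   ]]
[[-0.013 -0.987  0.163  0.406]
 [-1.     0.015  0.014  0.171]
 [-0.016 -0.163 -0.987  1.101]
 [ 0.     0.     0.     1.   ]]
```

View pics/scene1.png

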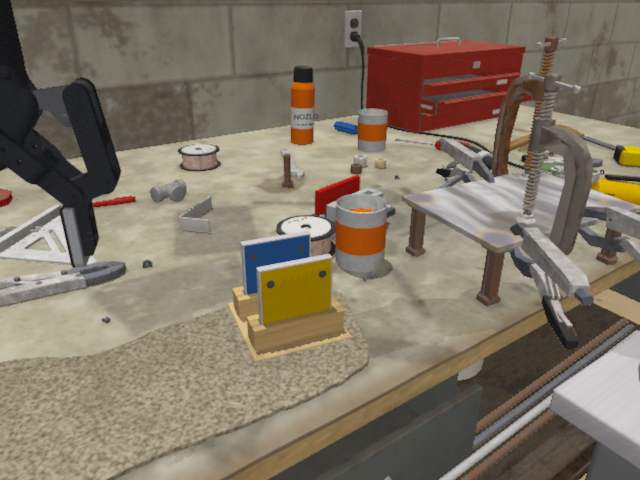

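View pics/top1.png

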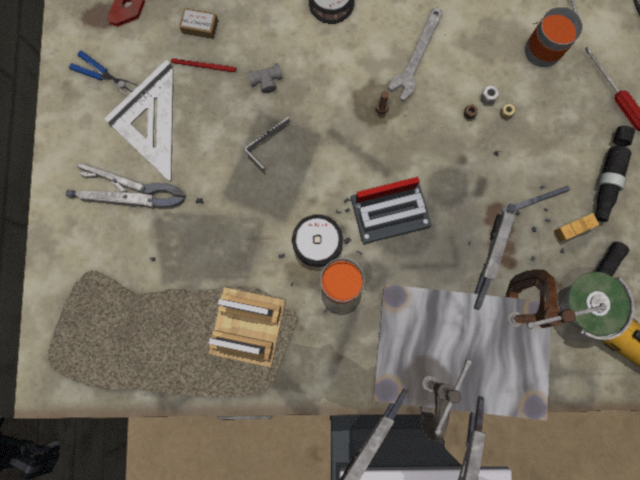

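The scene view shows the blue rib in the far slot at about (277,265) and the yellow one in front of it at (295,290). In the top view the rib tops are at (245,309) and (238,347), the spool at (317,240), the tin at (342,285) and the jig slot at (393,210), with the red bar at (388,187). Next I'll measure them.

Run:
```python
from h import *
D=np.load('top1.npz');P=D['P'];F=D['f'].astype(int)
S=np.load('scene1.npz');PS=S['P'];FS=S['f'].astype(int)
def box(P,m,u0,u1,v0,v1):
    k=np.zeros(m.shape,bool);k[v0:v1,u0:u1]=1;return P[m&k&np.isfinite(P[...,2])]
def rect(n,q):
    c,s,a=cv2.minAreaRect((q[:,:2]*1000).astype(np.float32));print(n,np.round(c,1),np.round(s,1),round(a,2),'z med/max',np.median(q[:,2]).round(4),q[:,2].max().round(4),len(q))
z=P[...,2]
rect('ribB',box(P,(z>.1)&(z<.118),205,290,285,325));rect('ribY',box(P,(z>.1)&(z<.118),205,290,328,365))
rect('rack',box(P,(z>.03)&(z<.046),200,295,280,370))
R_=(F[...,0]>140)&(F[...,1]<50)
rect('red',box(P,R_&(z>.05),345,435,170,205))
rect('jigwalls',box(P,(z>.03)&(z<.046)&~R_,345,435,185,240))
rect('jigbase',box(P,(z>.006)&(z<.046)&~R_,345,440,180,250))
rect('tin',box(P,(z>.08)&(z<.12),310,372,255,320));rect('spool',box(P,(z>.03)&(z<.055),285,350,210,272))
b=(FS[...,2]>100)&(FS[...,0]<80);q=box(PS,b,235,320,225,300);c=q.mean(0);u,s,w=np.linalg.svd(q-c,full_matrices=0);print('blue face',c.round(4),w[2].round(4),len(q),q.min(0),q.max(0))
# anything taller
print('bench z',np.nanmedian(P[100:150,300:350,2]))
for (u0,u1,v0,v1) in [(380,550,285,420),(480,570,180,310)]: print(np.nanmin(P[v0:v1,u0:u1],(0,1)).round(3),np.nanmax(P[v0:v1,u0:u1],(0,1)).round(3))
big=cv2.resize(D['f'][170:380,190:450],None,fx=3,fy=2.85,interpolation=cv2.INTER_CUBIC);cv2.imwrite('pics/crop1.png',big[:,:,::-1])
```

```text
ribB [451.8 327.1] [90.6 10.3] 77.61 z med/max 0.107 0.1128 299
ribY [383.3 341.3] [89.3 10.5] 77.56 z med/max 0.107 0.1117 317
rack [417.6 333.9] [114.3 103.1] 77.66 z med/max 0.0372 0.045 1351
red [676.7  59.6] [  9.  117.7] 13.91 z med/max 0.0593 0.0643 252
jigwalls [646.5  50.9] [ 62.3 123.5] 12.91 z med/max 0.0389 0.0458 1071
jigbase [634.2  62.4] [ 99.3 174.3] 8.84 z med/max 0.0138 0.0458 3187
tin [498.  149.9] [77.2 77.5] 44.41 z med/max 0.0973 0.1039 222
spool [581.2 196.1] [96.3 97.8] 88.78 z med/max 0.0398 0.0484 2041
blue face [0.448  0.3337 0.0854] [ 0.9765 -0.2154  0.0041] 1557 [0.43612506 0.28556757 0.03767949] [0.45810141 0.3695362  0.10691192]
bench z -0.0007009255820409344
[ 0.108 -0.551 -0.864] [0.494 0.091 0.325]
[ 0.431 -0.312 -0.008] [ 0.703 -0.088  0.33 ]
```

View pics/crop1.png

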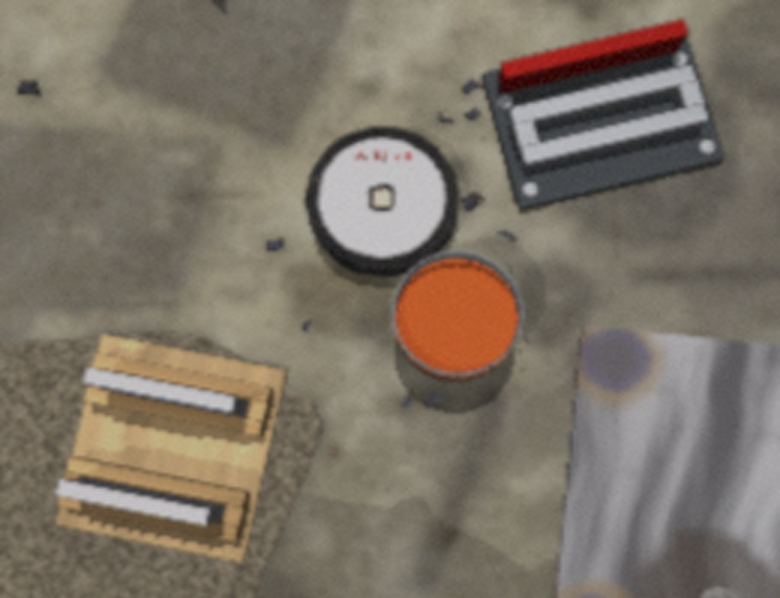

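The crop shows the jig slot near (610,113), the red bar running from (505,75) to (685,35), and the blue rib's top from (85,375) to (235,405). The rib measures 90.6 x 10.3 mm with its top at 107 mm, which matches the given sizes. The red bar is right too, but the wall points include stray ones, so I'll refine the jig fit and check for tall obstacles.

```bash
cat > jig.py <<'E'
from h import *
def fitjig(P,F,c0=(.636,.050),yaw0=13.4):
    """template fit of wall-top/bar footprint to height map; returns x,y,yaw"""
    from scipy.optimize import differential_evolution
    q=P.reshape(-1,3);q=q[np.isfinite(q[:,2])&(np.hypot(q[:,0]-c0[0],q[:,1]-c0[1])<.09)&(q[:,2]<.07)]
    def cost(p):
        a=np.radians(p[2]);d=q[:,:2]-p[:2]
        x=d@[np.cos(a),np.sin(a)];y=d@[-np.sin(a),np.cos(a)]
        z=np.zeros(len(q))
        z[(x>-.045)&(x<.055)&(abs(y)<.07)]=.012
        z[(abs(x)<.020)&(abs(y)<.061)]=.040
        z[(abs(x)<.008)&(abs(y)<.049)]=.012
        z[(abs(x-.042)<.006)&(abs(y)<.061)]=.060
        return np.minimum(abs(z-q[:,2]),.015).mean()
    s=differential_evolution(cost,[(c0[0]-.015,c0[0]+.015),(c0[1]-.015,c0[1]+.015),(yaw0-6,yaw0+6)],seed=1,tol=1e-6)
    return s.x,s.fun
E
python3 - <<'E'
from jig import *
D=np.load('top1.npz');S=np.load('scene1.npz')
print(fitjig(D['P'],D['f'])); print(fitjig(S['P'],S['f']))
P=D['P'].reshape(-1,3);q=P[(P[:,2]>.14)&(P[:,1]>-.35)&(P[:,0]>.1)]
for zl in(.14,.2,.26,.3,.33):
    k=q[q[:,2]>zl]
    if len(k):
        for i in set(map(tuple,np.floor(k[:,:2]/.1).astype(int))):
            kk=k[(np.floor(k[:,:2]/.1).astype(int)==i).all(1)]
            print(zl,np.array(i)*.1,len(kk),kk[:,2].max().round(3))
E
```

```text
(array([ 0.63737674,  0.04880582, 13.70243671]), np.float64(0.003054468563579896))
(array([ 0.63425016,  0.04841239, 13.07513216]), np.float64(0.007519040049179803))
0.14 [ 0.2 -0.1] 18 0.232
0.14 [ 0.3 -0.1] 228 0.304
0.14 [ 0.4 -0.3] 29 0.325
0.14 [ 0.5 -0.2] 15 0.198
0.14 [0.2 0. ] 636 0.295
0.14 [0.3 0. ] 430 0.304
0.14 [0.2 0.6] 68 0.338
0.14 [ 0.4 -0.1] 16 0.325
0.14 [ 0.4 -0.2] 1855 0.332
0.14 [0.2 0.5] 1843 0.378
0.2 [ 0.2 -0.1] 18 0.232
0.2 [ 0.3 -0.1] 227 0.304
0.2 [ 0.4 -0.3] 29 0.325
0.2 [0.2 0. ] 482 0.295
0.2 [0.3 0. ] 392 0.304
0.2 [0.2 0.6] 68 0.338
0.2 [ 0.4 -0.1] 16 0.325
0.2 [ 0.4 -0.2] 1541 0.332
0.2 [0.2 0.5] 1843 0.378
0.26 [ 0.3 -0.1] 206 0.304
0.26 [ 0.4 -0.3] 29 0.325
0.26 [0.2 0. ] 126 0.295
0.26 [0.3 0. ] 168 0.304
0.26 [0.2 0.6] 28 0.338
0.26 [ 0.4 -0.1] 16 0.325
0.26 [ 0.4 -0.2] 990 0.332
0.26 [0.2 0.5] 1797 0.378
0.3 [ 0.3 -0.1] 3 0.304
0.3 [ 0.4 -0.3] 29 0.325
0.3 [0.3 0. ] 28 0.304
0.3 [0.2 0.6] 28 0.338
0.3 [ 0.4 -0.1] 16 0.325
0.3 [ 0.4 -0.2] 451 0.332
0.3 [0.2 0.5] 1538 0.378
0.33 [ 0.4 -0.2] 30 0.332
0.33 [0.2 0.5] 962 0.378
0.33 [0.2 0.6] 14 0.338
```

Request:
{"method": "arm_command", "body": {
  "rows": [
    {"fingers": 0.1, "az": -6.7},
    {"fingers": 0.1, "az": -6.7},
    {"fingers": 0.1, "az": -6.7},
    {"fingers": 0.1, "az": -6.7},
    {"fingers": 0.1, "az": -6.7},
    {"fingers": 0.1, "az": -6.7},
    {"fingers": 0.1, "az": -6.7},
    {"fingers": 0.1, "az": -6.7},
    {"fingers": 0.1, "az": -6.7},
    {"fingers": 0.1, "az": -6.7}
  ],
  "grip_force": 80
}}

```text
validation failed for argument at $.ro...
```

Request:
{"method": "arm_command", "body": {
  "rows": [
    {"fingers": 0.1, "az": -6.7},
    {"fingers": 0.1, "az": -6.7},
    {"fingers": 0.1, "az": -6.7},
    {"fingers": 0.1, "az": -6.7},
    {"fingers": 0.1, "az": -6.7},
    {"fingers": 0.1}
  ]
}}

```text
validation failed for argument at $.ro...
```

Request:
{"method": "arm_command", "body": {
  "rows": [
    {"fingers": 0.1, "x": 0.0247, "y": -0.025},
    {"fingers": 0.1, "x": 0.0247, "y": -0.025},
    {"fingers": 0.1, "x": 0.0247, "y": -0.025},
    {"fingers": 0.1, "x": 0.0247, "y": -0.025},
    {"fingers": 0.1, "x": 0.0247, "y": -0.025},
    {"fingers": 0.1, "x": 0.0247, "y": -0.025},
    {"fingers": 0.1, "x": 0.0247, "y": -0.025},
    {"fingers": 0.1, "x": 0.0247, "y": -0.025},
    {"fingers": 0.1, "x": 0.0247, "y": -0.025},
    {"fingers": 0.1, "x": 0.0247, "y": -0.025}
  ]
}}

```text
validation failed for argument at $.ro...
```

```bash
cat >> h.py <<'E'
def go(x,y,z,yaw):
    """tool-frame shift and az turn (shift first, then turn) to a pose with tool y at yaw deg, tool down"""
    o=r.get_obs();Q=R.from_rotvec(o['orientation']);c,s=np.cos(np.radians(yaw)),np.sin(np.radians(yaw))
    G=R.from_matrix(np.array([[-s,c,0],[c,s,0],[0,0,-1.]]).T)
    print('t',o['clock'].round(2),'pos',o['tcp_pos'].round(4),'toolz',Q.apply([0,0,1]).round(4),'yawy',np.degrees(np.arctan2(*Q.apply([0,1,0])[1::-1])).round(2),'q',np.round(o['joints'],2),'w',o['grip_width'].round(4),'gf',o['gripper_force'].round(1),'F',o['contact_force'].round(1),'M',o['moment'].round(2))
    print('shift',Q.inv().apply(np.array([x,y,z])-o['tcp_pos']).round(4),'turn',np.degrees((Q.inv()*G).as_rotvec()).round(2))
E
python3 -c "
from h import *
go(.4518,.3271,.079,167.6)"
```

```text
Traceback (most recent call last):
  File "h.py", line 16, in go
    print('t',o['clock'].round(2),'pos',o['tcp_pos'].round(4),'toolz',Q.apply([0,0,1]).round(4),'yawy',np.degrees(np.arctan2(*Q.apply([0,1,0])[1::-1])).round(2),'q',np.round(o['joints'],2),'w',o['grip_width'].round(4),'gf',o['gripper_force'].round(1),'F',o['contact_force'].round(1),'M',o['moment'].round(2))
              ^^^^^^^^^^^^^^^^
AttributeError: 'float' object has no attribute 'round'
```

The calls were refused, probably because each row needs all seven keys.

Request:
{"method": "arm_command", "body": {
  "rows": [
    {"fingers": 0.1, "x": 0, "y": 0, "z": 0, "ax": 0, "ay": 0, "az": -6.7},
    {"fingers": 0.1, "x": 0, "y": 0, "z": 0, "ax": 0, "ay": 0, "az": -6.7},
    {"fingers": 0.1, "x": 0, "y": 0, "z": 0, "ax": 0, "ay": 0, "az": -6.7},
    {"fingers": 0.1, "x": 0, "y": 0, "z": 0, "ax": 0, "ay": 0, "az": -6.7},
    {"fingers": 0.1, "x": 0, "y": 0, "z": 0, "ax": 0, "ay": 0, "az": -6.7},
    {"fingers": 0.1, "x": 0, "y": 0, "z": 0, "ax": 0, "ay": 0, "az": -6.7},
    {"fingers": 0.1, "x": 0, "y": 0, "z": 0, "ax": 0, "ay": 0, "az": -6.7},
    {"fingers": 0.1, "x": 0, "y": 0, "z": 0, "ax": 0, "ay": 0, "az": -6.7},
    {"fingers": 0.1, "x": 0, "y": 0, "z": 0, "ax": 0, "ay": 0, "az": -6.7},
    {"fingers": 0.1, "x": 0, "y": 0, "z": 0, "ax": 0, "ay": 0, "az": -6.7}
  ],
  "grip_force": 80
}}

```text
clock: 0.93
tcp_pos: [0.2608, 0.6222, 0.2497]
orientation: [1.192, -2.906, 0.001]
contact_force: [-0.0, -0.3, -0.9]
grip_width: 0.0467
gripper_force: 0.0
```

Request:
{"method": "arm_command", "body": {
  "rows": [
    {"fingers": 0.1, "x": 0, "y": 0, "z": 0, "ax": 0, "ay": 0, "az": -6.7},
    {"fingers": 0.1, "x": 0, "y": 0, "z": 0, "ax": 0, "ay": 0, "az": -6.7},
    {"fingers": 0.1, "x": 0, "y": 0, "z": 0, "ax": 0, "ay": 0, "az": -6.7},
    {"fingers": 0.1, "x": 0, "y": 0, "z": 0, "ax": 0, "ay": 0, "az": -6.7},
    {"fingers": 0.1, "x": 0, "y": 0, "z": 0, "ax": 0, "ay": 0, "az": -6.7},
    {"fingers": 0.1, "x": 0, "y": 0, "z": 0, "ax": 0, "ay": 0, "az": 0}
  ]
}}

```text
clock: 1.43
tcp_pos: [0.261, 0.6222, 0.2497]
orientation: [1.976, -2.441, 0.001]
contact_force: [-0.4, -0.2, -0.9]
grip_width: 0.0469
gripper_force: 0.0
```

Request:
{"method": "arm_command", "body": {
  "rows": [
    {"fingers": 0.1, "x": 0.0247, "y": -0.025, "z": 0, "ax": 0, "ay": 0, "az": 0},
    {"fingers": 0.1, "x": 0.0247, "y": -0.025, "z": 0, "ax": 0, "ay": 0, "az": 0},
    {"fingers": 0.1, "x": 0.0247, "y": -0.025, "z": 0, "ax": 0, "ay": 0, "az": 0},
    {"fingers": 0.1, "x": 0.0247, "y": -0.025, "z": 0, "ax": 0, "ay": 0, "az": 0},
    {"fingers": 0.1, "x": 0.0247, "y": -0.025, "z": 0, "ax": 0, "ay": 0, "az": 0},
    {"fingers": 0.1, "x": 0.0247, "y": -0.025, "z": 0, "ax": 0, "ay": 0, "az": 0},
    {"fingers": 0.1, "x": 0.0247, "y": -0.025, "z": 0, "ax": 0, "ay": 0, "az": 0},
    {"fingers": 0.1, "x": 0.0247, "y": -0.025, "z": 0, "ax": 0, "ay": 0, "az": 0},
    {"fingers": 0.1, "x": 0.0247, "y": -0.025, "z": 0, "ax": 0, "ay": 0, "az": 0},
    {"fingers": 0.1, "x": 0, "y": 0, "z": 0, "ax": 0, "ay": 0, "az": 0}
  ]
}}

```text
clock: 2.27
tcp_pos: [0.4387, 0.3498, 0.2499]
orientation: [1.953, -2.459, 0.007]
contact_force: [0.4, -1.3, -0.7]
grip_width: 0.0467
gripper_force: 0.0
```

```bash
sed -i "s/print('t',o\['clock'\].round(2)/o={k:np.round(v,4) for k,v in o.items()};print('t',o['clock']/" h.py
python3 -c "
from h import *
go(.4518,.3271,.079,167.6)"
```

```text
t 2.2667 pos [0.4387 0.3498 0.2499] toolz [ 0.0018 -0.0045 -1.    ] yawy 166.92 q [-0.56  0.31 -0.28  1.82  0.1   1.03  2.04] w 0.0467 gf 0.0 F [ 0.4 -1.3 -0.7] M [-0.02 -0.03 -0.03]
shift [ 0.0185 -0.0174  0.171 ] turn [-0.16 -0.23 -0.68]
```

Request:
{"method": "arm_command", "body": {
  "rows": [
    {"fingers": 0.1, "x": 0.0095, "y": -0.0085, "z": 0.03, "ax": 0, "ay": 0, "az": -0.35},
    {"fingers": 0.1, "x": 0.009, "y": -0.009, "z": 0.03, "ax": -0.15, "ay": -0.2, "az": -0.35},
    {"fingers": 0.1, "x": 0, "y": 0, "z": 0.02, "ax": 0, "ay": 0, "az": 0},
    {"fingers": 0.1, "x": 0, "y": 0, "z": 0.01, "ax": 0, "ay": 0, "az": 0},
    {"fingers": 0.1, "x": 0, "y": 0, "z": 0, "ax": 0, "ay": 0, "az": 0},
    {"fingers": 0.1, "x": 0, "y": 0, "z": 0, "ax": 0, "ay": 0, "az": 0}
  ]
}}

```text
clock: 2.77
tcp_pos: [0.4465, 0.3368, 0.1606]
orientation: [-1.986, 2.433, 0.007]
contact_force: [0.5, 0.3, 1.3]
grip_width: 0.0473
gripper_force: 0.0
```

```bash
python3 -c "
from h import *
go(.4518,.3271,.079,167.6)
grab('scene','scene2.png')"
```

```text
t 2.7667 pos [0.4465 0.3368 0.1606] toolz [-0.0023  0.0042 -1.    ] yawy 168.44 q [-0.54  0.41 -0.27  1.9   0.13  0.85  2.06] w 0.0473 gf 0.0 F [0.5 0.3 1.3] M [-0.    0.01 -0.04]
shift [ 0.0087 -0.0074  0.0815] turn [0.18 0.21 0.84]
```

View pics/scene2.png

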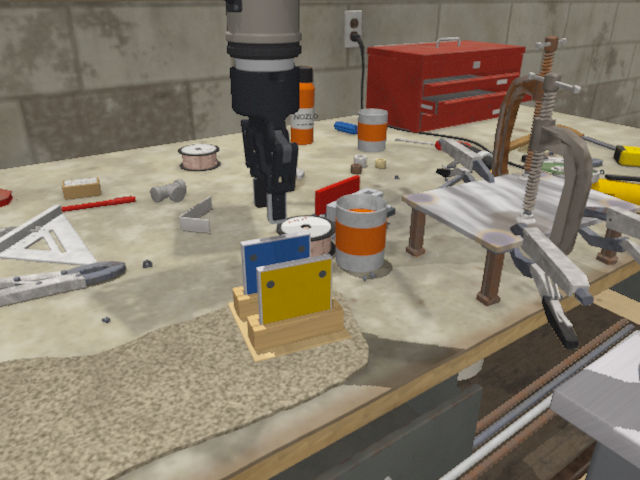

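The gripper hangs over the blue rib at about (276,210), fingers straddling its plane. I'll correct the small offset and go down.

Request:
{"method": "arm_command", "body": {
  "rows": [
    {"fingers": 0.1, "x": 0.0087, "y": -0.0074, "z": 0.005, "ax": 0, "ay": 0, "az": 0.6},
    {"fingers": 0.1, "x": 0, "y": 0, "z": 0.015, "ax": 0, "ay": 0, "az": 0},
    {"fingers": 0.1, "x": 0, "y": 0, "z": 0.015, "ax": 0, "ay": 0, "az": 0},
    {"fingers": 0.1, "x": 0, "y": 0, "z": 0.01, "ax": 0, "ay": 0, "az": 0},
    {"fingers": 0.1, "x": 0, "y": 0, "z": 0, "ax": 0, "ay": 0, "az": 0},
    {"fingers": 0.1, "x": 0, "y": 0, "z": 0, "ax": 0, "ay": 0, "az": 0}
  ]
}}

```text
clock: 3.32
tcp_pos: [0.4524, 0.3261, 0.1155]
orientation: [-1.973, 2.443, 0.007]
contact_force: [0.4, 0.2, 0.5]
grip_width: 0.047
gripper_force: 0.0
```

```bash
python3 -c "
from h import *
go(.4518,.3271,.079,167.6)"
```

```text
t 3.3167 pos [0.4524 0.3261 0.1155] toolz [-0.0019  0.0039 -1.    ] yawy 167.84 q [-0.54  0.47 -0.25  1.94  0.16  0.75  2.05] w 0.047 gf 0.0 F [0.4 0.2 0.5] M [-0.04  0.02  0.01]
shift [-0.0007  0.0007  0.0365] turn [0.15 0.19 0.24]
```

Request:
{"method": "arm_command", "body": {
  "rows": [
    {"fingers": 0.1, "x": -0.0007, "y": 0.0007, "z": 0.006, "ax": 0.15, "ay": 0.19, "az": 0.24},
    {"fingers": 0.1, "x": 0, "y": 0, "z": 0.015, "ax": 0, "ay": 0, "az": 0},
    {"fingers": 0.1, "x": 0, "y": 0, "z": 0.011, "ax": 0, "ay": 0, "az": 0},
    {"fingers": 0.1, "x": 0, "y": 0, "z": 0.004, "ax": 0, "ay": 0, "az": 0},
    {"fingers": 0.1, "x": 0, "y": 0, "z": 0, "ax": 0, "ay": 0, "az": 0},
    {"fingers": 0.1, "x": 0, "y": 0, "z": 0, "ax": 0, "ay": 0, "az": 0}
  ]
}}

```text
clock: 3.82
tcp_pos: [0.4517, 0.3271, 0.0793]
orientation: [1.969, -2.448, -0.0]
contact_force: [-0.2, -0.0, -0.6]
grip_width: 0.047
gripper_force: 0.0
```

```bash
python3 -c "
from h import *
go(.4518,.3271,.079,167.6)
f,P=grab('top')
z=P[...,2]
f,P=grab('scene');b=(f['frame'][...,2].astype(int)>100)&(f['frame'][...,0]<80)&np.isfinite(P[...,2]);k=np.zeros_like(b);k[225:300,235:320]=1;q=P[b&k];print(q.mean(0),q.min(0),q.max(0))
"
```

```text
t 3.8167 pos [0.4517 0.3271 0.0793] toolz [-2.e-04 -0.e+00 -1.e+00] yawy 167.63 q [-0.56  0.52 -0.23  1.96  0.18  0.68  2.02] w 0.047 gf 0.0 F [-0.2 -0.  -0.6] M [-0.05  0.01  0.03]
shift [-0.     -0.0001  0.0003] turn [ 0.01 -0.    0.03]
[0.45000829 0.34289459 0.08136265] [0.42012904 0.28520111 0.03761455] [0.45756564 0.36888437 0.10692121]
```

Request:
{"method": "arm_command", "body": {
  "rows": [
    {"fingers": -1, "x": 0, "y": 0, "z": 0, "ax": 0, "ay": 0, "az": 0},
    {"fingers": -1, "x": 0, "y": 0, "z": 0, "ax": 0, "ay": 0, "az": 0},
    {"fingers": -1, "x": 0, "y": 0, "z": 0, "ax": 0, "ay": 0, "az": 0},
    {"fingers": -1, "x": 0, "y": 0, "z": 0, "ax": 0, "ay": 0, "az": 0},
    {"fingers": -1, "x": 0, "y": 0, "z": 0, "ax": 0, "ay": 0, "az": 0},
    {"fingers": -1, "x": 0, "y": 0, "z": 0, "ax": 0, "ay": 0, "az": 0},
    {"fingers": -1, "x": 0, "y": 0, "z": 0, "ax": 0, "ay": 0, "az": 0},
    {"fingers": -1, "x": 0, "y": 0, "z": 0, "ax": 0, "ay": 0, "az": 0},
    {"fingers": -1, "x": 0, "y": 0, "z": 0, "ax": 0, "ay": 0, "az": 0},
    {"fingers": -1, "x": 0, "y": 0, "z": 0, "ax": 0, "ay": 0, "az": 0}
  ],
  "grip_force": 80
}}

```text
clock: 4.75
tcp_pos: [0.4521, 0.3273, 0.0797]
orientation: [-1.968, 2.447, 0.0]
contact_force: [-0.4, -1.0, 5.3]
grip_width: 0.0093
gripper_force: 78.5
```

Gripped at about 10 mm with only small forces. I'll lift slowly at first.

Request:
{"method": "arm_command", "body": {
  "rows": [
    {"fingers": -1, "x": 0, "y": 0, "z": -0.004, "ax": 0, "ay": 0, "az": 0},
    {"fingers": -1, "x": 0, "y": 0, "z": -0.008, "ax": 0, "ay": 0, "az": 0},
    {"fingers": -1, "x": 0, "y": 0, "z": -0.01, "ax": 0, "ay": 0, "az": 0},
    {"fingers": -1, "x": 0, "y": 0, "z": -0.012, "ax": 0, "ay": 0, "az": 0},
    {"fingers": -1, "x": 0, "y": 0, "z": -0.015, "ax": 0, "ay": 0, "az": 0},
    {"fingers": -1, "x": 0, "y": 0, "z": -0.02, "ax": 0, "ay": 0, "az": 0},
    {"fingers": -1, "x": 0, "y": 0, "z": -0.02, "ax": 0, "ay": 0, "az": 0},
    {"fingers": -1, "x": 0, "y": 0, "z": -0.02, "ax": 0, "ay": 0, "az": 0},
    {"fingers": -1, "x": 0, "y": 0, "z": -0.02, "ax": 0, "ay": 0, "az": 0},
    {"fingers": -1, "x": 0, "y": 0, "z": -0.02, "ax": 0, "ay": 0, "az": 0}
  ]
}}

```text
clock: 5.58
tcp_pos: [0.4515, 0.3269, 0.2304]
orientation: [-1.969, 2.447, 0.0]
contact_force: [0.4, 0.9, -2.4]
grip_width: 0.0089
gripper_force: 77.9
```

```bash
python3 -c "
from h import *
go(.4518,.3271,.26,167.6)"
```

```text
t 5.5833 pos [0.4515 0.3269 0.2304] toolz [ 6.e-04  7.e-04 -1.e+00] yawy 167.63 q [-0.52  0.32 -0.27  1.85  0.1   0.99  2.09] w 0.0089 gf 77.9 F [ 0.4  0.9 -2.4] M [0.06 0.01 0.01]
shift [-0.0003 -0.0003 -0.0296] turn [-0.02  0.05  0.03]
```

Request:
{"method": "arm_command", "body": {
  "rows": [
    {"fingers": -1, "x": 0, "y": 0, "z": 0, "ax": 0, "ay": 0, "az": 4},
    {"fingers": -1, "x": 0, "y": 0, "z": 0, "ax": 0, "ay": 0, "az": 7},
    {"fingers": -1, "x": 0, "y": 0, "z": 0, "ax": 0, "ay": 0, "az": 7},
    {"fingers": -1, "x": 0, "y": 0, "z": 0, "ax": 0, "ay": 0, "az": 7},
    {"fingers": -1, "x": 0, "y": 0, "z": 0, "ax": 0, "ay": 0, "az": 7},
    {"fingers": -1, "x": 0, "y": 0, "z": 0, "ax": 0, "ay": 0, "az": 7},
    {"fingers": -1, "x": 0, "y": 0, "z": 0, "ax": 0, "ay": 0, "az": 7},
    {"fingers": -1, "x": 0, "y": 0, "z": 0, "ax": 0, "ay": 0, "az": 7},
    {"fingers": -1, "x": 0, "y": 0, "z": 0, "ax": 0, "ay": 0, "az": 7},
    {"fingers": -1, "x": 0, "y": 0, "z": 0, "ax": 0, "ay": 0, "az": 7}
  ]
}}

```text
clock: 6.42
tcp_pos: [0.4515, 0.3271, 0.2293]
orientation: [-0.282, 3.129, 0.001]
contact_force: [-0.1, 0.3, -2.4]
grip_width: 0.0091
gripper_force: 77.8
```

Request:
{"method": "arm_command", "body": {
  "rows": [
    {"fingers": -1, "x": 0, "y": 0, "z": 0, "ax": 0, "ay": 0, "az": 7},
    {"fingers": -1, "x": 0, "y": 0, "z": 0, "ax": 0, "ay": 0, "az": 7},
    {"fingers": -1, "x": 0, "y": 0, "z": 0, "ax": 0, "ay": 0, "az": 7},
    {"fingers": -1, "x": 0, "y": 0, "z": 0, "ax": 0, "ay": 0, "az": 7},
    {"fingers": -1, "x": 0, "y": 0, "z": 0, "ax": 0, "ay": 0, "az": 7},
    {"fingers": -1, "x": 0, "y": 0, "z": 0, "ax": 0, "ay": 0, "az": 7},
    {"fingers": -1, "x": 0, "y": 0, "z": 0, "ax": 0, "ay": 0, "az": 7},
    {"fingers": -1, "x": 0, "y": 0, "z": 0, "ax": 0, "ay": 0, "az": 7},
    {"fingers": -1, "x": 0, "y": 0, "z": 0, "ax": 0, "ay": 0, "az": 7},
    {"fingers": -1, "x": 0, "y": 0, "z": 0, "ax": 0, "ay": 0, "az": 7}
  ]
}}

```text
clock: 7.25
tcp_pos: [0.4514, 0.3272, 0.2293]
orientation: [-1.563, -2.724, -0.002]
contact_force: [-1.3, -0.9, -2.3]
grip_width: 0.0092
gripper_force: 77.8
```

Request:
{"method": "arm_command", "body": {
  "rows": [
    {"fingers": -1, "x": 0, "y": 0, "z": 0, "ax": 0, "ay": 0, "az": 7},
    {"fingers": -1, "x": 0, "y": 0, "z": 0, "ax": 0, "ay": 0, "az": 7},
    {"fingers": -1, "x": 0, "y": 0, "z": 0, "ax": 0, "ay": 0, "az": 3},
    {"fingers": -1, "x": 0, "y": 0, "z": 0, "ax": 0, "ay": 0, "az": 0},
    {"fingers": -1, "x": 0, "y": 0, "z": 0, "ax": 0, "ay": 0, "az": 0}
  ]
}}

```text
clock: 7.67
tcp_pos: [0.4515, 0.3272, 0.229]
orientation: [-1.939, -2.471, -0.001]
contact_force: [-1.2, -0.2, -2.9]
grip_width: 0.0091
gripper_force: 77.8
```

```bash
python3 -c "
from h import *
go(.6374,.0488,.23,13.6)"
```

```text
t 7.6667 pos [0.4515 0.3272 0.229 ] toolz [ 1.e-04  1.e-03 -1.e+00] yawy 13.76 q [-0.91  0.31  0.21  1.87 -0.08  0.97 -0.42] w 0.0091 gf 77.8 F [-1.2 -0.2 -2.9] M [-0.    0.03 -0.03]
shift [-0.3146  0.1143 -0.0013] turn [ 0.02 -0.06  0.16]
```

Request:
{"method": "arm_command", "body": {
  "rows": [
    {"fingers": -1, "x": -0.012, "y": 0.004, "z": 0, "ax": 0, "ay": 0, "az": 0},
    {"fingers": -1, "x": -0.024, "y": 0.009, "z": 0, "ax": 0, "ay": 0, "az": 0},
    {"fingers": -1, "x": -0.026, "y": 0.0095, "z": 0, "ax": 0, "ay": 0, "az": 0},
    {"fingers": -1, "x": -0.026, "y": 0.0095, "z": 0, "ax": 0, "ay": 0, "az": 0},
    {"fingers": -1, "x": -0.026, "y": 0.0095, "z": 0, "ax": 0, "ay": 0, "az": 0},
    {"fingers": -1, "x": -0.026, "y": 0.0095, "z": 0, "ax": 0, "ay": 0, "az": 0},
    {"fingers": -1, "x": -0.026, "y": 0.0095, "z": 0, "ax": 0, "ay": 0, "az": 0},
    {"fingers": -1, "x": -0.026, "y": 0.0095, "z": 0, "ax": 0, "ay": 0, "az": 0},
    {"fingers": -1, "x": -0.026, "y": 0.0095, "z": 0, "ax": 0, "ay": 0, "az": 0},
    {"fingers": -1, "x": -0.026, "y": 0.0095, "z": 0, "ax": 0, "ay": 0, "az": 0}
  ]
}}

```text
clock: 8.5
tcp_pos: [0.5964, 0.1084, 0.2285]
orientation: [-1.941, -2.47, -0.0]
contact_force: [0.2, 0.5, -2.6]
grip_width: 0.0094
gripper_force: 77.9
```

Request:
{"method": "arm_command", "body": {
  "rows": [
    {"fingers": -1, "x": -0.026, "y": 0.0095, "z": 0, "ax": 0, "ay": 0, "az": 0},
    {"fingers": -1, "x": -0.024, "y": 0.009, "z": 0, "ax": 0, "ay": 0, "az": 0},
    {"fingers": -1, "x": -0.012, "y": 0.0045, "z": 0, "ax": 0, "ay": 0, "az": 0},
    {"fingers": -1, "x": -0.005, "y": 0.002, "z": 0, "ax": 0, "ay": 0, "az": 0},
    {"fingers": -1, "x": 0, "y": 0, "z": 0, "ax": 0, "ay": 0, "az": 0},
    {"fingers": -1, "x": 0, "y": 0, "z": 0, "ax": 0, "ay": 0, "az": 0}
  ]
}}

```text
clock: 9.0
tcp_pos: [0.6351, 0.0529, 0.228]
orientation: [-1.939, -2.47, -0.0]
contact_force: [-0.0, 0.4, -2.4]
grip_width: 0.0093
gripper_force: 77.9
```

```bash
python3 -c "
from h import *
go(.6374,.0488,.19,13.6)
for n in('scene','top'):
    f,P=grab(n,n+'3.png');np.savez(n+'3.npz',P=P,f=f['frame'])
a=cv2.imread('pics/scene3.png')[60:290,220:480];b=cv2.imread('pics/top3.png')[130:360,300:560]
cv2.imwrite('pics/pair3.png',cv2.resize(np.hstack([a,b]),(790,350),interpolation=cv2.INTER_CUBIC))
"
```

```text
t 9.0 pos [0.6351 0.0529 0.228 ] toolz [-0.001   0.0012 -1.    ] yawy 13.71 q [-0.42  0.45  0.32  1.69 -0.16  1.03  0.2 ] w 0.0093 gf 77.9 F [-0.   0.4 -2.4] M [ 0.04 -0.02  0.03]
shift [-0.0046  0.0013  0.038 ] turn [-0.04 -0.08  0.11]
```

View pics/pair3.png

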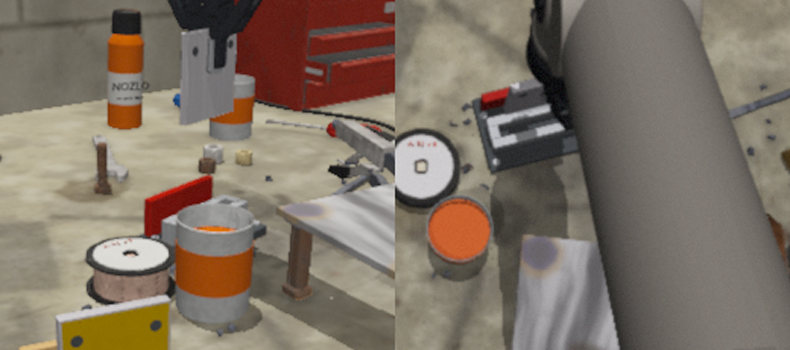

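On the left, the rib hangs upright with its bare face to the robot at about (207,75), so blue faces the red bar. On the right, the arm hides most of the jig, and the rib edge shows at (525,97). I'll check rib against jig in each camera's own frame.

Run:
```python
from jig import *
S=np.load('scene3.npz');P=S['P'];F=S['f'].astype(int)
# rib: points near TCP plane, z .15-.26
o=r.get_obs();t=o['tcp_pos']
a=np.radians(13.7);ex=np.array([np.cos(a),np.sin(a),0]);ey=np.array([-np.sin(a),np.cos(a),0])
d=P-t;x=d@ex;y=d@ey;z=P[...,2]
m=(abs(x)<.015)&(abs(y)<.06)&(z>.14)&(z<.28)&(F.min(2)>90)
q=P[m];print(len(q));c=np.median(q,0)
for _ in range(3):
    c=q.mean(0);n=np.linalg.svd(q-c,full_matrices=0)[2][2];q=q[abs((q-c)@n)<.003]
n*=np.sign(n[0]);print('face n',n.round(4),'yaw',np.degrees(np.arctan2(n[1],n[0])).round(2),len(q))
e=q-t;print('x',np.median(e@ex).round(4),'y ext',np.percentile(e@ey,[.5,99.5]).round(4),'z ext',np.percentile(q[:,2],[.5,99.5]).round(4))
print('jig scene',fitjig(P,F))
# yellow in both for scene-vs-top offset using original pictures
for nm in('scene1','top1'):
    A=np.load(nm+'.npz')['P'];k=A[(A[...,2]>.1)&(A[...,2]<.115)&(abs(A[...,0]-.3833)<.02)&(abs(A[...,1]-.3413)<.06)]
    print(nm,k.mean(0).round(4),k.min(0).round(4),k.max(0).round(4))
```

```text
1763
face n [9.728e-01 2.315e-01 1.000e-04] yaw 13.39 1493
x -0.0059 y ext [-0.0454  0.045 ] z ext [0.1589 0.2578]
jig scene (array([ 0.63432644,  0.04677596, 14.06877171]), np.float64(0.00756747321405923))
scene1 [0.3803 0.3431 0.1061] [0.3672 0.2963 0.1   ] [0.3965 0.3853 0.1105]
top1 [0.3834 0.341  0.1069] [0.3698 0.2968 0.1   ] [0.3969 0.385  0.1117]
```

Run:
```python
from jig import *
a=np.radians(13.6);ex=np.array([np.cos(a),np.sin(a)]);ey=np.array([-np.sin(a),np.cos(a)])
c0=np.array([.6374,.0488])
for nm in('scene1','scene3','top1'):
    D=np.load(nm+'.npz');P=D['P'];F=D['f'].astype(int)
    d=P[...,:2]-c0;x=d@ex;y=d@ey;z=P[...,2]
    red=(F[...,0]>110)&(F[...,1]<50)&(abs(x-.042)<.02)&(abs(y)<.08)
    q=red&(z>.02)&(z<.052)
    if q.sum()>30:
        p=np.polyfit(y[q],x[q],1);print(nm,'face x',np.median(x[q]).round(4),'slope deg',np.degrees(np.arctan(p[0])).round(2),'at0',p[1].round(4),q.sum(),'y',np.percentile(y[q],[.5,99.5]).round(4))
    q=red&(z>.055);print(nm,'top x',np.percentile(x[q],[1,50,99]).round(4),'y',np.percentile(y[q],[.5,99.5]).round(4),q.sum())
    w=(z>.033)&(z<.046)&(abs(x)<.028)&(F.min(2)>90)
    for s in(-1,1):
        k=w&(s*x>0.003)&(abs(y)<.045)
        if k.sum()>20:
            p=np.polyfit(y[k],x[k],1);print('  wall',s,'x',np.percentile(x[k],[2,50,98]).round(4),'slope',np.degrees(np.arctan(p[0])).round(2),k.sum())
    k=w&(abs(x)<.018);print('  wall y',np.percentile(y[k],[.5,99.5]).round(4))
    k=(z<.03)&(abs(x)<.016)&(abs(y)<.056);print('  slot interior x',np.percentile(x[k],[3,50,97]).round(4),'y',np.percentile(y[k],[2,98]).round(4),k.sum())
```

```text
scene1 face x 0.0351 slope deg 1.71 at0 0.035 310 y [-0.0551  0.0614]
scene1 top x [0.0329 0.0357 0.0427] y [-0.0541  0.0606] 174
  wall 1 x [0.0061 0.0125 0.0178] slope 2.89 35
  wall y [-0.4634  0.1951]Traceback (most recent call last):
  File "<stdin>", line 18, in <module>
    return _quantile_unchecked(
        a, q, axis, out, overwrite_input, method, keepdims, weights)
    return _ureduce(a,
                    func=_quantile_ureduce_func,
    ...<5 lines>...
                    overwrite_input=overwrite_input,
                    method=method)
    r = func(a, **kwargs)
    result = _quantile(arr,
                       quantiles=q,
    ...<2 lines>...
                       out=out,
                       weights=wgt)
    slices_having_nans = np.isnan(arr[-1, ...])
                                  ~~~^^^^^^^^^
IndexError: index -1 is out of bounds for axis 0 with size 0
```

Run:
```python
from jig import *
a=np.radians(13.6);ex=np.array([np.cos(a),np.sin(a)]);ey=np.array([-np.sin(a),np.cos(a)])
D=np.load('top1.npz');P=D['P'];F=D['f'].astype(int)
d=P[...,:2]-[.6374,.0488];x=d@ex;y=d@ey;z=P[...,2]
g=F.min(2);near=(abs(x)<.03)&(abs(y)<.07)
w=near&(z>.033)&(z<.046)&(g>110)
for s in(-1,1):
    k=w&(abs(x-s*.014)<.012)&(abs(y)<.045);p=np.polyfit(y[k],x[k],1)
    print('wall',s,np.percentile(x[k],[2,98]).round(4),'mean',x[k].mean().round(4),'slope',np.degrees(np.arctan(p[0])).round(2),k.sum())
k=w&(abs(x)<.018);print('wall y',np.percentile(y[k],[.5,99.5]).round(4))
k=near&(g<90)&(abs(x)<.012)&(abs(y)<.056);print('slot dark x',np.percentile(x[k],[3,97]).round(4),x[k].mean(),'y',np.percentile(y[k],[2,98]).round(4),k.sum())
red=(F[...,0]>110)&(F[...,1]<60)&(abs(x-.042)<.02)&(abs(y)<.08)&(z>.05);p=np.polyfit(y[red],x[red],1)
print('red',x[red].mean(),np.percentile(y[red],[.5,99.5]).round(4),np.degrees(np.arctan(p[0])))
```

```text
wall -1 [-0.0205 -0.0091] mean -0.015 slope 0.01 287
wall 1 [0.0074 0.019 ] mean 0.013 slope -0.02 284
wall y [-0.06    0.0613]
slot dark x [-0.0031  0.0081] 0.003460006686216841 y [-0.0486  0.0435] 366
red 0.04040103796809931 [-0.0577  0.0608] -0.06446454861399063
```

Request:
{"method": "arm_command", "body": {
  "rows": [
    {"fingers": -1, "x": -0.002, "y": 0.0003, "z": 0.005, "ax": 0, "ay": -0.05, "az": 0.1},
    {"fingers": -1, "x": -0.002, "y": 0.0003, "z": 0.015, "ax": 0, "ay": 0, "az": 0},
    {"fingers": -1, "x": 0, "y": 0, "z": 0.015, "ax": 0, "ay": 0, "az": 0},
    {"fingers": -1, "x": 0, "y": 0, "z": 0.015, "ax": 0, "ay": 0, "az": 0},
    {"fingers": -1, "x": 0, "y": 0, "z": 0.015, "ax": 0, "ay": 0, "az": 0},
    {"fingers": -1, "x": 0, "y": 0, "z": 0.01, "ax": 0, "ay": 0, "az": 0},
    {"fingers": -1, "x": 0, "y": 0, "z": 0.005, "ax": 0, "ay": 0, "az": 0},
    {"fingers": -1, "x": 0, "y": 0, "z": 0, "ax": 0, "ay": 0, "az": 0},
    {"fingers": -1, "x": 0, "y": 0, "z": 0, "ax": 0, "ay": 0, "az": 0}
  ]
}}

```text
clock: 9.85
tcp_pos: [0.6375, 0.0481, 0.1485]
orientation: [1.944, 2.467, -0.0]
contact_force: [0.3, 0.1, -1.6]
grip_width: 0.0086
gripper_force: 78.0
```

```bash
python3 -c "
from h import *
go(.6368,.0491,.121,13.6)"
```

```text
t 9.85 pos [0.6375 0.0481 0.1485] toolz [ 4.e-04 -7.e-04 -1.e+00] yawy 13.54 q [-0.39  0.54  0.3   1.75 -0.2   0.88  0.23] w 0.0086 gf 78.0 F [ 0.3  0.1 -1.6] M [ 0.02 -0.04  0.01]
shift [ 0.0012 -0.0005  0.0275] turn [ 0.02  0.04 -0.06]
```

Request:
{"method": "arm_command", "body": {
  "rows": [
    {"fingers": -1, "x": 0.0012, "y": -0.0005, "z": 0.003, "ax": 0.02, "ay": 0.04, "az": -0.06},
    {"fingers": -1, "x": 0, "y": 0, "z": 0.006, "ax": 0, "ay": 0, "az": 0},
    {"fingers": -1, "x": 0, "y": 0, "z": 0.006, "ax": 0, "ay": 0, "az": 0},
    {"fingers": -1, "x": 0, "y": 0, "z": 0.005, "ax": 0, "ay": 0, "az": 0},
    {"fingers": -1, "x": 0, "y": 0, "z": 0.003, "ax": 0, "ay": 0, "az": 0},
    {"fingers": -1, "x": 0, "y": 0, "z": 0.0015, "ax": 0, "ay": 0, "az": 0},
    {"fingers": -1, "x": 0, "y": 0, "z": 0, "ax": 0, "ay": 0, "az": 0},
    {"fingers": -1, "x": 0, "y": 0, "z": 0, "ax": 0, "ay": 0, "az": 0}
  ]
}}

```text
clock: 10.52
tcp_pos: [0.6366, 0.0488, 0.1237]
orientation: [-1.943, -2.468, 0.0]
contact_force: [-0.5, 2.0, -2.4]
grip_width: 0.0094
gripper_force: 78.0
```

Run:
```python
from h import *
go(.6368,.0491,.121,13.6)
f,P=grab('scene','scene4.png');F=f['frame'].astype(int);o=r.get_obs();t=o['tcp_pos']
a=np.radians(13.6);ex=np.array([np.cos(a),np.sin(a),0]);ey=np.array([-np.sin(a),np.cos(a),0])
d=P-t;x=d@ex;y=d@ey;z=P[...,2]
m=(abs(x)<.012)&(abs(y)<.06)&(z>.051)&(z<.16)&(F.min(2)>70)
q=P[m]
for _ in range(3):
    c=q.mean(0);n=np.linalg.svd(q-c,full_matrices=0)[2][2];q=q[abs((q-c)@n)<.003]
e=q-t;n*=np.sign(n[0]);print('n',n.round(4),'x',np.median(e@ex).round(4),'y',np.percentile(e@ey,[.5,99.5]).round(4),'z',np.percentile(q[:,2],[.5,99.5]).round(4),len(q))
red=(F[...,0]>110)&(F[...,1]<50)&(abs(x-.042)<.02)&(abs(y)<.08)&(z>.02)&(z<.055);print('red face x',np.median(x[red]).round(4),np.percentile(y[red],[1,99]).round(4),red.sum())
b=grab('top')[0]['frame'][150:260,330:450]
im=cv2.resize(f['frame'][120:260,290:410],None,fx=4,fy=4,interpolation=cv2.INTER_CUBIC)
b=cv2.resize(b,(310,285));b=np.vstack([b,np.zeros((im.shape[0]-285,310,3),np.uint8)])
cv2.imwrite('pics/near4.png',np.hstack([im,b])[:,:,::-1])
```

```text
t 10.5167 pos [0.6366 0.0488 0.1237] toolz [-3.e-04 -1.e-04 -1.e+00] yawy 13.58 q [-0.38  0.57  0.29  1.77 -0.21  0.84  0.24] w 0.0094 gf 78.0 F [-0.5  2.  -2.4] M [-0.01 -0.04 -0.01]
shift [0.0002 0.0003 0.0027] turn [-0.02  0.   -0.02]
n [0.9742 0.2258 0.0027] x -0.0058 y [-0.0456  0.0461] z [0.0552 0.1537] 1262
red face x 0.0359 [0.0104 0.0607] 299
```

View pics/near4.png

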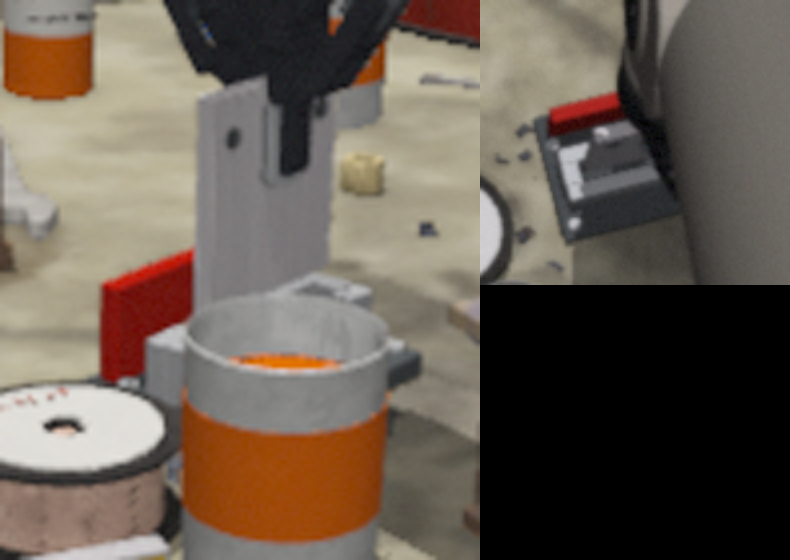

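Left: the bare face is toward the robot at about (250,200), and the rib stands upright just over the jig with the red bar behind it at (150,310). The tin at (285,430) and spool at (65,470) stand where they were. In the scene camera's frame the rib is within 1 mm of the slot centre, so I'll lower 2.3 mm and settle.

Request:
{"method": "arm_command", "body": {
  "rows": [
    {"fingers": -1, "x": 0, "y": 0.0003, "z": 0.0013, "ax": 0, "ay": 0, "az": 0},
    {"fingers": -1, "x": 0, "y": 0, "z": 0.001, "ax": 0, "ay": 0, "az": 0},
    {"fingers": -1, "x": 0, "y": 0, "z": 0, "ax": 0, "ay": 0, "az": 0},
    {"fingers": -1, "x": 0, "y": 0, "z": 0, "ax": 0, "ay": 0, "az": 0},
    {"fingers": -1, "x": 0, "y": 0, "z": 0, "ax": 0, "ay": 0, "az": 0},
    {"fingers": -1, "x": 0, "y": 0, "z": 0, "ax": 0, "ay": 0, "az": 0},
    {"fingers": -1, "x": 0, "y": 0, "z": 0, "ax": 0, "ay": 0, "az": 0},
    {"fingers": -1, "x": 0, "y": 0, "z": 0, "ax": 0, "ay": 0, "az": 0}
  ]
}}

```text
clock: 11.28
tcp_pos: [0.6368, 0.0489, 0.1215]
orientation: [-1.943, -2.468, 0.0]
contact_force: [1.2, -0.4, -1.9]
grip_width: 0.009
gripper_force: 78.0
```

```bash
python3 -c "
from h import *
go(.6368,.0491,.1215,13.6)
print(r.get_obs()['qvel'].round(3))"
```

```text
t 11.2833 pos [0.6368 0.0489 0.1215] toolz [-3.e-04 -1.e-04 -1.e+00] yawy 13.58 q [-0.38  0.57  0.29  1.77 -0.21  0.83  0.24] w 0.009 gf 78.0 F [ 1.2 -0.4 -1.9] M [-0.05  0.03  0.02]
shift [ 0.0002  0.     -0.    ] turn [-0.01 -0.   -0.02]
[-0.     0.001 -0.     0.003 -0.    -0.    -0.002]
```

```bash
python3 -c "
from h import *
print(r.hand_in())"
```

```text
the job is handed in; nothing more can be done
None
```

The job is handed in at about 11.3 s: the blue rib is held upright and still about 1 cm above the jig's slot, blue face to the red bar and within about 1 mm of the slot's centre by camera, with no sign of contact with the jig and the tin, spool and yellow rib untouched.

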